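Line up a potter's paddle under the pricking needle

ROBOT

A 7-joint arm with a two-finger parallel gripper is mounted at the origin on the work surface; the furniture and walls round the work are solid. World frame = base frame: x ahead of the robot, y to its left, z up, the work surface at z = 0. Lengths are in m, angles in rad, forces in N, time in s.
With the tool pointing down it reaches from about 0.425 to 0.875 m from the base axis. Payload 8.4 kg.
Tool frame: the origin (TCP) lies between the finger pads; the fingertips stand 22 mm ahead of it and the grasp point (between the pads) lies 3 mm ahead of it; z points along the fingers, y is the line along which they close (so a half turn about z gives the same grasp; the last joint's range is limited). The gripper opens to 85 mm and grips with 20 to 120 N. Pads are 22 mm wide; open, the fingers measure 114 mm over their backs; the gripper's body (76 mm by 85 mm) begins 54 mm behind the grasp point. The pads swing forward as they close: fully open they stand 13 mm farther back than shut.
Start: joints at [1.015, 0.333, 0.04, 1.465, -0.013, 1.343, -0.059], TCP at [0.287, -0.583, 0.253] pointing down, gripper open.
Joint ranges: [-2.58, 2.58], [-0.38, 2.09], [-1.3, 1.39], [0.25, 2.4], [-1.5, 4.64], [0.08, 2.09], [-2.65, 2.65]. Speed limits (rad/s): [2.22, 2.22, 2.79, 2.79, 3.14, 3.14, 3.14].

INTERFACE

Orientations are given as a rotation vector (axis times angle).
In Python, from workcell import r gives the robot as it stands.
- The arm moves only by the tool drive_tool, never from a script. Its argument "increments" is a list of rows, each an object with "slide": the shift along the tool's x, y, z normalised to -1 to 1, where 1 is 0.2 m, a list of three; "turn": the turn, a rotation vector about the tool's x, y, z normalised to -1 to 1, where 1 is pi rad, a list of three; "claw": the closure, from -1 (fully open) to 1 (shut). In form: [{"slide": [tx, ty, tz], "turn": [ax, ay, az], "claw": claw}, ...]. A call has 1 to 20 rows; each row shifts and turns the commanded pose from where the row before left it, along the tool's axes as they then stand; what a row does not reach is not made up. A row lasts 1/10 s, in which the tool goes at most 50 mm and 8.59 degrees, less where a joint would pass 70% of its speed; a pose out of reach is approached as far as the arm can. A call with a number of a shift or a turn outside -1 to 1 is refused whole. A call with a gripper value outside its range is refused whole. The fingers move at their own pace and stop on an object; "grip_force" is the grip in N (left out, the last holds). Time passes only in rows, so rows that do not move let the fingers close. It gives the time, the measured TCP pose, the force, the opening and the grip force at its end, in the units of the state.
- r.state(): the state, without advancing time (a new reading comes with each control period).
- r.get_image(name): name is "side" or "top"; returns the picture (420x560x3 uint8, red, green, blue); there is no depth.
- r.calibration(name): a dict with "camera_matrix" (3x3 intrinsics, pixels), "world_to_cam" (4x4, takes a point from world to camera coordinates). Camera axes: x right, y up, looking along -z (the intrinsics and any distortion apply to the point x, -y, -z); pixel columns grow to the right and rows downward; lengths in m; the calibration is good to about 2 mm. A picture is of the moment at which its call begins. calibration takes no time and is no camera call.
- r.hand_in(): hands the job in; it is judged then, once.
Trained networks look in the newest picture that a camera, given by its name, has taken for a name from the list of things; names that differ only in an ending like _2 or _b are one class to them, and where a whole thing is asked for, a point or a joint stands for the part that bears it (a point fixed in the world has none). Each returns a list of dicts, best first, with "p" (0 to 1); they miss things now and then, are a little off and sometimes report something else, mostly with a low value. They report only what shows in the picture. A call takes as long as a camera call.
- r.cut_out(camera, query): "pixels" (420x560 bool, what is visible of it) and "rect" ([left, top, right, bottom] in pixels, round what is visible of it).
The state is a dict: "time_s": time; "qpos": joint angles; "qd": joint speeds; "joint_efforts": joint torques, N m; "ee_pos": TCP position; "tool_rot": TCP orientation; "force": force on the tool from outside, world axes, zero at the start; "moment": the same for the moment, N m; "finger_gap": finger opening in m; "grip_force": force on a finger pad.
Only numpy, scipy, OpenCV 4.12 (cv2) and the standard library are available. Lean on these libraries where they do the work, as an engineer would, in place of code of your own. Each camera call takes 0.05 s, during which the arm holds its last target. There are 200 camera calls.

TASK

The wooden paddle needs a hanging hole where the pencilled cross is on its handle. Draw it out of the pigeonhole by the handle, lay it on the bed of the pricking stand with the handle towards the needle and its end just short of the rubber roller, and let go; then take it again by the blade, slide the handle under the sprung roller until the cross is right below the needle's point, and leave it there lying flat. Do not disturb the beaker, the jar or the lump of clay.

Things in the scene. Friction and masses are not known exactly. Their poses are not given: they have to be found in the camera images.
- paddle: Loose paddle of light wood, 0.07 kg, 190 mm long, 14 thick. Origin: mid length and width, on the underside; z up, y along it. Blade 50 mm wide, y = +9 to +95; handle 22 wide with round end, y = +9 to -95. Grasp across the width: handle at y = -35, blade at y = +55. At the start it lies flat, blade hidden in the pigeonhole, handle sticking out
- mark (a point): Centre of the dark pencilled cross (14 mm lines) on the paddle's upper face near the handle's end, at (0, -83, 14) mm in the paddle's frame
- stand: Fixed grey pricking stand. Origin under its bed, z up. Bed: flat, top 20 mm above the table, x -45 to +45, y -170 to +150 mm, no walls. A column at y = -150 (top 98 mm above the bed) carries an arm 26 mm wide reaching to y = -56, 51 to 77 mm above the bed; needle and roller hang from it. The paddle slides along the bed towards -y, handle first
- needle_tip (a point): Point of the fixed needle, 19 mm above the bed (5 mm above the upper face of a paddle lying on the bed), at (0, -100, 39) mm in the stand's frame; a small dark button on top of the arm is right above it
- roller (a joint): Lift (m) of the rubber hold-down roller, 24 mm diameter, 26 long across the bed, axis at y = -76 mm in the stand's frame, not spinning. At 0 its underside is 12 mm above the bed; the paddle pushed in from +y lifts it 2 mm against a spring (6 N + 600 N/m, travel 8 mm). Pushing in takes about 5 to 10 N, so the paddle may slip in the fingers; the roller then holds it
- pigeonhole: Fixed low wooden box, 96 wide (x), 100 deep (y), 51 mm high, closed but for the mouth at y = -50 mm, facing its -y. Origin: centre of its underside. Inside floor 15 mm above the table, slot 66 wide, 26 high, 93 mm deep. Draw the paddle out along its own -y by 100 mm before lifting it more than a few mm
- jar_ochre: Bystander: glaze jar beyond the stand's column, 62 mm across, 73 mm high, origin under its centre; leave alone
- cup_beaker: Bystander: clay-coloured beaker, 78 mm across, 84 mm high, origin under its centre; leave alone
- clay_ball: Bystander: flattened lump of clay near the pigeonhole, 40 mm across, 19 mm high, origin under its centre; leave alone

How it is judged:
On the way:
1. the paddle lies flat on the stand's bed, let go, its handle towards the needle and the cross still short of the roller (z of paddle in the frame of stand between 0.016 and 0.024 m and angle between paddle's own z axis and vertical below 0.08 rad and contact force between the fingers and paddle below 0.1 N and x of mark in the frame of stand between -0.04 and 0.04 m and x of paddle in the frame of stand between -0.04 and 0.04 m and y of mark in the frame of stand between -0.068 and 0.03 m and angle between the y axis of paddle and the y axis of stand, either way round below 0.35 rad), for 0.2 s.
At the end, for the whole second after the job is handed in: The paddle lies flat on the bed, at rest and let go, with the centre of its cross within 4 mm (horizontally) of the point below the needle's tip (z of paddle in the frame of stand between 0.016 and 0.024 m and angle between paddle's own z axis and vertical below 0.08 rad and contact force between the fingers and paddle below 0.1 N and horizontal distance between mark and needle_tip below 0.004 m and linear speed of paddle below 0.01 m/s); the robot touches nothing.
It fails at once if the glaze jar is knocked over or shifted by more than 30 mm (distance of jar_ochre from where it was at the start of the episode above 0.03 m or angle between jar_ochre's own z axis and vertical above 0.5 rad).
It fails at once if the clay beaker is knocked over or shifted by more than 30 mm (distance of cup_beaker from where it was at the start of the episode above 0.03 m or angle between cup_beaker's own z axis and vertical above 0.5 rad).
It fails at once if the lump of clay is knocked over or shifted by more than 30 mm (distance of clay_ball from where it was at the start of the episode above 0.03 m or angle between clay_ball's own z axis and vertical above 0.5 rad).
It also fails if it takes over 54 s, if anything falls off the work surface, if the arm or the gripper's body presses on something with over 40 N, if the wrist force passes 120 N, or if a joint passes its speed limit or range.

## Working session

There is one attempt and no reset: what is moved stays moved. The work goes in short steps, Python scripts to look and compute and a tool call to move; the robot and the scene stay as the last step left them, time stands still between calls to the robot, and variables do not carry over. Pictures are saved under pics/ and viewed, at most 10 in all, crops included, and the job is handed in when it is done.

Besides the shell and the picture viewer there is one more tool, called by a JSON object that holds its "op" and its "data", one argument or row to a line. drive_tool: Moves the arm, as the interface text tells. Its arguments: {"type":"object","properties":{"increments":{"type":"array","items":{"type":"object","properties":{"slide":{"type":"array","items":{"type":"number"}},"turn":{"type":"array","items":{"type":"number"}},"claw":{"type":"number"}}}},"grip_force":{"type":"number"}},"required":["increments"]}

```bash
mkdir -p pics
python3 - <<'E'
from workcell import r
import cv2,numpy as np
s=r.state();print(s)
for n in("side","top"):
    im=r.get_image(n);cv2.imwrite(f"pics/{n}0.png",im[:,:,::-1])
    c=r.calibration(n);print(n,np.round(c["camera_matrix"],2).tolist(),np.round(c["world_to_cam"],4).tolist(),c.keys())
    for q in("paddle","stand","pigeonhole","needle_tip","clay_ball","cup_beaker","jar_ochre","mark"):
        o=r.cut_out(n,q);print(q,[(round(d["p"],2),d["rect"]) for d in o[:2]])
E
```

```text
{'time_s': 0.0, 'qpos': array([ 1.014804  ,  0.33389701,  0.03987513,  1.46628875, -0.01341903,
        1.34329889, -0.05851807]), 'qd': array([-1.47111285e-04,  2.01653604e-05, -2.83295022e-04, -7.13084207e-04,
        5.25142814e-04,  4.21872245e-04,  7.34005369e-04]), 'joint_efforts': array([ 6.09250092e-04, -6.58544469e+01,  1.36584185e+00, -4.05566311e+01,
        1.68720534e-02,  1.24373517e-02, -6.09549693e-05]), 'ee_pos': array([ 0.2864882 , -0.58298141,  0.25242168]), 'tool_rot': array([-3.05850259e+00, -7.10889527e-01,  7.17487460e-04]), 'force': array([-0.47239525,  0.84880756,  0.8370837 ]), 'moment': array([-0.05349979,  0.04202213,  0.05925919]), 'grip_force': 0.0, 'finger_gap': 0.08582451946565897}
side [[447.82, 0.0, 277.07], [0.0, 447.82, 209.45], [0.0, 0.0, 1.0]] [[-0.9014, -0.4327, -0.0146, 0.349], [0.2161, -0.479, 0.8508, -0.1278], [-0.3752, 0.7638, 0.5253, -1.4438], [0.0, 0.0, 0.0, 1.0]] dict_keys(['camera_matrix', 'world_to_cam'])
paddle [(0.62, [226.6, 248.6, 239.6, 258.9])]
stand [(0.93, [249.4, 157.2, 303.3, 221.7]), (0.55, [283.0, 179.5, 292.0, 184.6])]
pige
[... 291 characters left out ...]
3.3, 259.6, 237.9, 300.4]), (0.61, [294.6, 155.1, 307.6, 171.1])]
mark []
top [[544.36, 0.0, 276.18], [0.0, 544.36, 214.84], [0.0, 0.0, 1.0]] [[0.0186, -0.9997, 0.017, -0.0087], [0.9891, 0.0209, 0.1458, -0.3817], [-0.1461, 0.0141, 0.9892, -1.5403], [0.0, 0.0, 0.0, 1.0]] dict_keys(['camera_matrix', 'world_to_cam'])
paddle [(0.73, [163.3, 194.6, 198.1, 204.8])]
stand [(0.73, [273.4, 168.7, 388.8, 209.1])]
pigeonhole [(0.91, [127.2, 178.8, 164.1, 218.9])]
needle_tip [(0.86, [271.4, 170.9, 389.0, 206.0])]
clay_ball []
cup_beaker [(0.73, [365.8, 221.8, 390.6, 251.5])]
jar_ochre [(0.87, [403.7, 170.6, 427.0, 195.6]), (0.39, [274.8, 170.1, 390.5, 208.0])]
mark [(0.68, [163.1, 192.4, 200.5, 202.9])]
```

Run:
```python
import cv2
a=cv2.imread("pics/top0.png")[130:280,110:450];cv2.imwrite("pics/topc.png",cv2.resize(a,(800,353),interpolation=cv2.INTER_CUBIC))
```

```text
(no output)
```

View pics/topc.png

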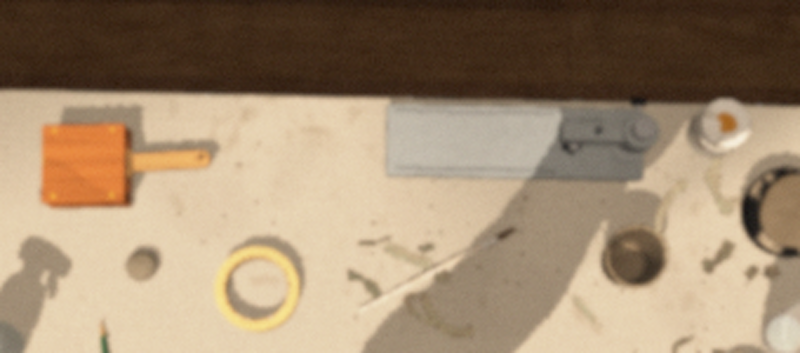

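View pics/side0.png

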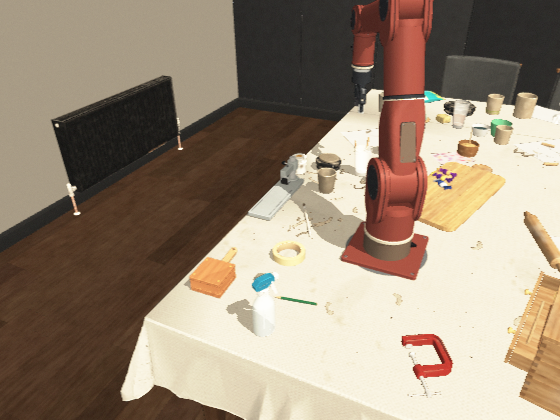

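```bash
cat > h.py <<'E'
from workcell import r
import cv2,numpy as np
def cal(n):
    c=r.calibration(n);return np.array(c["camera_matrix"]),np.array(c["world_to_cam"])
def proj(n,P):
    K,T=cal(n);P=np.atleast_2d(P);c=P@T[:3,:3].T+T[:3,3];c=c*[1,-1,-1]
    q=c@K.T;return q[:,:2]/q[:,2:]
def unproj(n,uv,z):
    K,T=cal(n);uv=np.atleast_2d(uv);d=np.c_[uv,np.ones(len(uv))]@np.linalg.inv(K).T*[1,-1,-1]
    R=T[:3,:3];o=-R.T@T[:3,3];d=d@R;s=(z-o[2])/d[:,2];return o+s[:,None]*d
def avg(n,k=4): return np.mean([r.get_image(n) for _ in range(k)],0)[:,:,::-1]
def crop(im,l,t,w,h,s): return cv2.resize(im[t:t+h,l:l+w].clip(0,255).astype(np.uint8),None,fx=s,fy=s,interpolation=cv2.INTER_CUBIC)
E
python3 - <<'E'
from h import *
im=avg("top");np.save("top0.npy",im)
a=crop(im,270,163,125,50,6);b=crop(im,122,170,125,50,6)
cv2.imwrite("pics/c1.png",np.vstack([a,b]))
K,T=cal("top");print(-T[:3,:3].T@T[:3,3])
def rc(q,z):
    o=r.cut_out("top",q)[0]["pixels"].astype(np.uint8);p=np.argwhere(o)[:,::-1].astype(float)
    b=cv2.boxPoints(cv2.minAreaRect(p.astype(np.float32)));print(q,o.sum(),np.round(b,1).tolist(),np.round(unproj("top",b,z),3).tolist())
rc("stand",.02);rc("paddle",.029);rc("pigeonhole",.051);rc("cup_beaker",.08);rc("jar_ochre",.07)
E
```

```text
[0.15266771 0.0210298  1.57942903]
stand 3462 [[274.0, 171.0], [389.0, 171.0], [389.0, 206.0], [274.0, 206.0]] [[0.513, 0.008, 0.02], [0.52, -0.331, 0.02], [0.416, -0.329, 0.02], [0.409, 0.006, 0.02]]
paddle 285 [[163.5, 194.0], [199.6999969482422, 191.60000610351562], [200.3000030517578, 200.8000030517578], [164.10000610351562, 203.1999969482422]] [[0.435, 0.325, 0.029], [0.445, 0.221, 0.029], [0.418, 0.218, 0.029], [0.409, 0.322, 0.029]]
pigeonhole 1340 [[128.0, 182.0], [166.0, 182.0], [166.0, 218.0], [128.0, 218.0]] [[0.464, 0.423, 0.051], [0.466, 0.315, 0.051], [0.363, 0.31, 0.051], [0.361, 0.417, 0.051]]
cup_beaker 632 [[366.0, 225.0], [394.0, 225.0], [394.0, 251.0], [366.0, 251.0]] [[0.351, -0.251, 0.08], [0.352, -0.329, 0.08], [0.28, -0.328, 0.08], [0.278, -0.251, 0.08]]
jar_ochre 503 [[402.0, 172.0], [427.0, 172.0], [427.0, 196.0], [402.0, 196.0]] [[0.506, -0.356, 0.07], [0.508, -0.428, 0.07], [0.439, -0.426, 0.07], [0.437, -0.355, 0.07]]
```

View pics/c1.png

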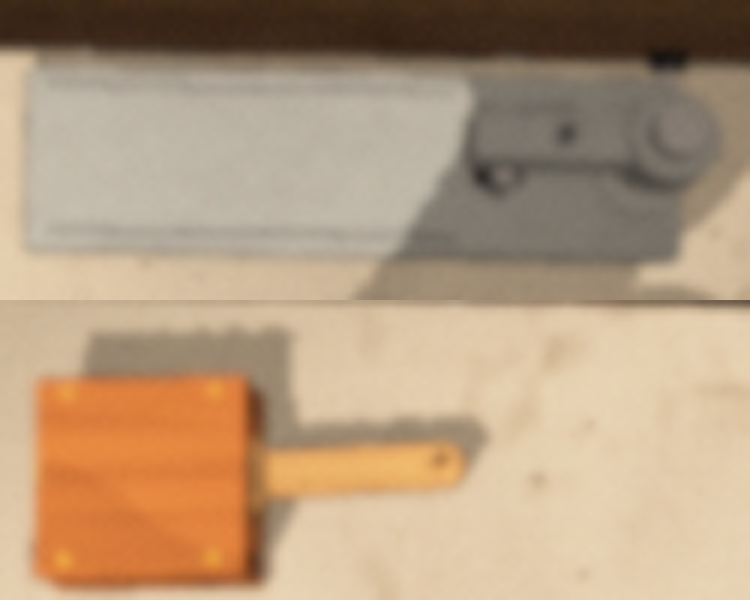

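Run:
```python
from h import *
def U(x,y,t,l,z): return unproj("top",[(x+.5)/6-.5+l,(y+.5)/6-.5+t],z)[0]*1000
S=lambda x,y,z:U(x,y,163,270,z)
P=lambda x,y,z:U(x,y-300,170,122,z)
for n,v in dict(bTL=S(30,66,.02),bBL=S(26,250,.02),bBR=S(680,262,.02),g1=S(50,84,.02),g1r=S(455,95,.02),g2=S(50,234,.02),g2r=S(455,240,.02),button=S(567,132,.099),col=S(672,130,.118),cross=P(440,460,.029),tip=P(467,463,.029),hA=P(300,446,.029),hB=P(300,498,.029),hC=P(440,440,.029),hD=P(440,489,.029),pTL=P(37,378,.051),pTR=P(248,375,.051),pBR=P(250,583,.051),pBL=P(37,580,.051)).items():print(n,np.round(v,1))
```

```text
bTL [505.    5.7  20. ]
bBL [413.9   5.9  20. ]
bBR [ 414.8 -311.6   20. ]
g1 [496.2  -4.2  20. ]
g1r [ 495.2 -202.2   20. ]
g2 [422.   -5.6  20. ]
g2r [ 423.3 -202.2   20. ]
button [ 461.5 -242.9   99. ]
col [ 459.5 -287.7  118. ]
cross [430.9 234.4  29. ]
tip [429.8 221.4  29. ]
hA [436.3 301.9  29. ]
hB [411.  300.7  29. ]
hC [440.7 234.8  29. ]
hD [416.8 233.9  29. ]
pTL [462.4 423.9  51. ]
pTR [466.1 324.1  51. ]
pBR [366.2 318.3  51. ]
pBL [365.5 418.3  51. ]
```

{"op": "drive_tool", "data": {
  "increments": [
    {"slide":[0,0,0],"turn":[0,0,-0.0422],"claw":-1},
    {"slide":[0,0,0],"turn":[0,0,-0.0422],"claw":-1},
    {"slide":[0,0,0],"turn":[0,0,-0.0422],"claw":-1},
    {"slide":[0,0,0],"turn":[0,0,-0.0422],"claw":-1},
    {"slide":[0,0,0],"turn":[0,0,-0.0422],"claw":-1},
    {"slide":[0,0,0],"turn":[0,0,-0.0422],"claw":-1},
    {"slide":[0,0,0],"turn":[0,0,-0.0422],"claw":-1},
    {"slide":[0,0,0],"turn":[0,0,-0.0422],"claw":-1},
    {"slide":[0,0,0],"turn":[0,0,-0.0422],"claw":-1},
    {"slide":[0,0,0],"turn":[0,0,0],"claw":-1}
  ],
  "grip_force": 30
}}

```text
time_s: 2.35
ee_pos: [0.2866, -0.5834, 0.2533]
tool_rot: [2.129, 2.31, 0.0]
force: [-0.1, 0.0, 1.1]
finger_gap: 0.0854
grip_force: 0.0
```

{"op": "drive_tool", "data": {
  "increments": [
    {"slide":[0.189,0.08,0]},
    {"slide":[0.189,0.08,0]},
    {"slide":[0.189,0.08,0]},
    {"slide":[0.189,0.08,0]},
    {"slide":[0.189,0.08,0]},
    {"slide":[0.189,0.08,0]},
    {"slide":[0.189,0.08,0]},
    {"slide":[0.189,0.08,0]},
    {"slide":[0.189,0.08,0]},
    {"slide":[0.189,0.08,0]},
    {"slide":[0.189,0.08,0]},
    {"slide":[0.189,0.08,0]},
    {"slide":[0.189,0.08,0]},
    {"slide":[0.189,0.08,0]},
    {"slide":[0.189,0.08,0]},
    {"slide":[0,0,0]}
  ]
}}

```text
validation failed for argument at $.in...
```

{"op": "drive_tool", "data": {
  "increments": [
    {"slide":[0.189,0.08,0],"turn":[0,0,0],"claw":-1},
    {"slide":[0.189,0.08,0],"turn":[0,0,0],"claw":-1},
    {"slide":[0.189,0.08,0],"turn":[0,0,0],"claw":-1},
    {"slide":[0.189,0.08,0],"turn":[0,0,0],"claw":-1},
    {"slide":[0.189,0.08,0],"turn":[0,0,0],"claw":-1},
    {"slide":[0.189,0.08,0],"turn":[0,0,0],"claw":-1},
    {"slide":[0.189,0.08,0],"turn":[0,0,0],"claw":-1},
    {"slide":[0.189,0.08,0],"turn":[0,0,0],"claw":-1},
    {"slide":[0.189,0.08,0],"turn":[0,0,0],"claw":-1},
    {"slide":[0.189,0.08,0],"turn":[0,0,0],"claw":-1},
    {"slide":[0.189,0.08,0],"turn":[0,0,0],"claw":-1},
    {"slide":[0.189,0.08,0],"turn":[0,0,0],"claw":-1},
    {"slide":[0.189,0.08,0],"turn":[0,0,0],"claw":-1},
    {"slide":[0.189,0.08,0],"turn":[0,0,0],"claw":-1},
    {"slide":[0.189,0.08,0],"turn":[0,0,0],"claw":-1},
    {"slide":[0,0,0],"turn":[0,0,0],"claw":-1}
  ]
}}

```text
time_s: 3.95
ee_pos: [0.482, 0.0068, 0.2539]
tool_rot: [-2.128, -2.311, -0.004]
force: [0.1, -0.6, 1.0]
finger_gap: 0.0857
grip_force: 0.0
```

{"op": "drive_tool", "data": {
  "increments": [
    {"slide":[0.174,-0.021,0.06],"turn":[0,0,0],"claw":-1},
    {"slide":[0.174,-0.021,0.06],"turn":[0,0,0],"claw":-1},
    {"slide":[0.174,-0.021,0.06],"turn":[0,0,0],"claw":-1},
    {"slide":[0.174,-0.021,0.06],"turn":[0,0,0],"claw":-1},
    {"slide":[0.174,-0.021,0.06],"turn":[0,0,0],"claw":-1},
    {"slide":[0.174,-0.021,0.06],"turn":[0,0,0],"claw":-1},
    {"slide":[0.174,-0.021,0.06],"turn":[0,0,0],"claw":-1},
    {"slide":[0.174,-0.021,0.06],"turn":[0,0,0],"claw":-1},
    {"slide":[0,0,0.1],"turn":[0,0,0],"claw":-1},
    {"slide":[0,0,0.1],"turn":[0,0,0],"claw":-1},
    {"slide":[0,0,0],"turn":[0,0,0],"claw":-1}
  ]
}}

```text
time_s: 5.05
ee_pos: [0.4245, 0.2744, 0.1151]
tool_rot: [-2.134, -2.303, 0.006]
force: [0.1, -0.9, 0.6]
finger_gap: 0.0856
grip_force: 0.0
```

{"op": "drive_tool", "data": {
  "increments": [
    {"slide":[0,0,0.07],"turn":[0,0,0],"claw":-1},
    {"slide":[0,0,0.07],"turn":[0,0,0],"claw":-1},
    {"slide":[0,0,0.07],"turn":[0,0,0],"claw":-1},
    {"slide":[0,0,0.07],"turn":[0,0,0],"claw":-1},
    {"slide":[0,0,0.05],"turn":[0,0,0],"claw":-1},
    {"slide":[0,0,0.04],"turn":[0,0,0],"claw":-1},
    {"slide":[0,0,0],"turn":[0,0,0],"claw":-1},
    {"slide":[0,0,0],"turn":[0,0,0],"claw":-1},
    {"slide":[0,0,0],"turn":[0,0,0],"claw":-1}
  ]
}}

```text
time_s: 5.95
ee_pos: [0.4259, 0.2761, 0.0439]
tool_rot: [2.132, 2.307, 0.001]
force: [0.8, -0.3, -0.1]
finger_gap: 0.0857
grip_force: 0.0
```

Run:
```python
from h import *
print(r.state()["ee_pos"])
a=crop(r.get_image("side")[:,:,::-1],170,170,130,130,4);b=crop(r.get_image("top")[:,:,::-1],120,165,70,130,4)
cv2.imwrite("pics/c2.png",np.hstack([a,b]))
```

```text
[0.42593081 0.27605432 0.0438714 ]
```

View pics/c2.png

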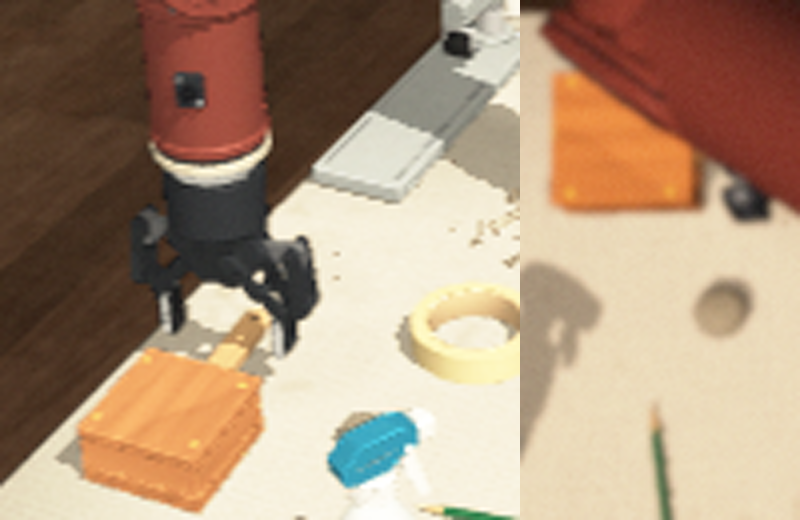

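{"op": "drive_tool", "data": {
  "increments": [
    {"slide":[0.02,0,0.025],"turn":[0,0,0],"claw":-1},
    {"slide":[0,0,0],"turn":[0,0,0],"claw":-0.2},
    {"slide":[0,0,0],"turn":[0,0,0],"claw":0.3},
    {"slide":[0,0,0],"turn":[0,0,0],"claw":1},
    {"slide":[0,0,0],"turn":[0,0,0],"claw":1},
    {"slide":[0,0,0],"turn":[0,0,0],"claw":1},
    {"slide":[0,0,0],"turn":[0,0,0],"claw":1},
    {"slide":[0,0,0],"turn":[0,0,0],"claw":1},
    {"slide":[0,0,0],"turn":[0,0,0],"claw":1}
  ],
  "grip_force": 40
}}

```text
time_s: 6.95
ee_pos: [0.4254, 0.2797, 0.0384]
tool_rot: [2.132, 2.307, 0.0]
force: [-0.9, -0.8, 2.9]
finger_gap: 0.0208
grip_force: 45.1
```

{"op": "drive_tool", "data": {
  "increments": [
    {"slide":[0,0,-0.01],"turn":[0,0,0],"claw":1},
    {"slide":[-0.05,0,0],"turn":[0,0,0],"claw":1},
    {"slide":[-0.08,0,0],"turn":[0,0,0],"claw":1},
    {"slide":[-0.08,0,0],"turn":[0,0,0],"claw":1},
    {"slide":[-0.08,0,0],"turn":[0,0,0],"claw":1},
    {"slide":[-0.08,0,0],"turn":[0,0,0],"claw":1},
    {"slide":[-0.08,0,0],"turn":[0,0,0],"claw":1},
    {"slide":[-0.08,0,0],"turn":[0,0,0],"claw":1},
    {"slide":[-0.05,0,0],"turn":[0,0,0],"claw":1},
    {"slide":[0,0,0],"turn":[0,0,0],"claw":1},
    {"slide":[0,0,0],"turn":[0,0,0],"claw":1}
  ]
}}

```text
time_s: 8.05
ee_pos: [0.4345, 0.1642, 0.0404]
tool_rot: [-2.132, -2.307, -0.001]
force: [0.3, 0.4, -1.3]
finger_gap: 0.0208
grip_force: 44.8
```

{"op": "drive_tool", "data": {
  "increments": [
    {"slide":[0,0,-0.08],"turn":[0,0,0.0255],"claw":1},
    {"slide":[0,0,-0.08],"turn":[0,0,0],"claw":1},
    {"slide":[0,0,-0.08],"turn":[0,0,0],"claw":1},
    {"slide":[0,0,-0.06],"turn":[0,0,0],"claw":1},
    {"slide":[-0.08,0.014,0],"turn":[0,0,0],"claw":1},
    {"slide":[-0.15,0.014,0],"turn":[0,0,0],"claw":1},
    {"slide":[-0.15,0.014,0],"turn":[0,0,0],"claw":1},
    {"slide":[-0.15,0.014,0],"turn":[0,0,0],"claw":1},
    {"slide":[-0.15,0.014,0],"turn":[0,0,0],"claw":1},
    {"slide":[-0.15,0.014,0],"turn":[0,0,0],"claw":1},
    {"slide":[-0.15,0.014,0],"turn":[0,0,0],"claw":1},
    {"slide":[-0.15,0.014,0],"turn":[0,0,0],"claw":1},
    {"slide":[-0.15,0.014,0],"turn":[0,0,0],"claw":1},
    {"slide":[-0.08,0,0],"turn":[0,0,0],"claw":1},
    {"slide":[0,0,0],"turn":[0,0,0],"claw":1},
    {"slide":[0,0,0],"turn":[0,0,0],"claw":1},
    {"slide":[0,0,0],"turn":[0,0,0],"claw":1}
  ]
}}

```text
time_s: 9.75
ee_pos: [0.4595, -0.1065, 0.1003]
tool_rot: [-2.22, -2.222, -0.0]
force: [0.3, -0.5, -0.9]
finger_gap: 0.0207
grip_force: 44.8
```

Run:
```python
from h import *
print(r.state()["ee_pos"])
a=crop(r.get_image("side")[:,:,::-1],215,130,110,110,5);b=crop(r.get_image("top")[:,:,::-1],260,160,125,110,2)
b=cv2.copyMakeBorder(b,0,330,0,0,cv2.BORDER_CONSTANT)
cv2.imwrite("pics/c3.png",np.hstack([a,b]))
```

```text
[ 0.45949478 -0.10653858  0.10034163]
```

View pics/c3.png

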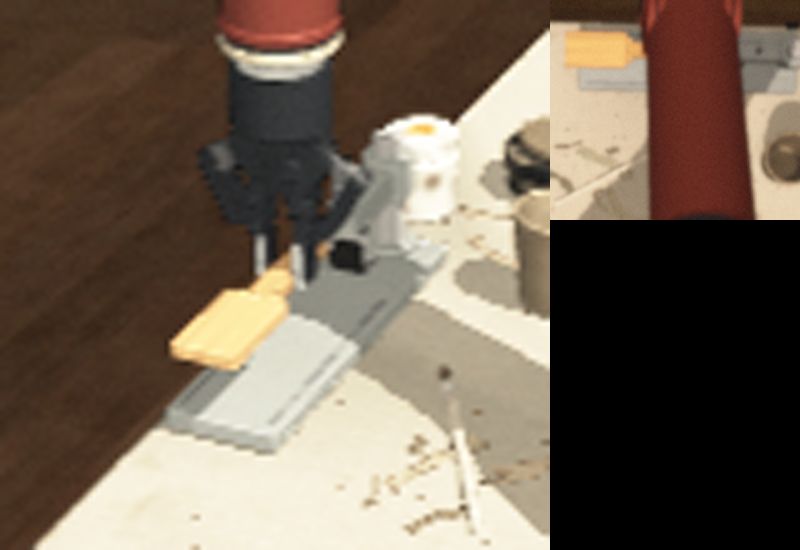

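{"op": "drive_tool", "data": {
  "increments": [
    {"slide":[-0.04,0,0.05],"turn":[0,0,0],"claw":1},
    {"slide":[-0.05,0,0.06],"turn":[0,0,0],"claw":1},
    {"slide":[-0.04,0,0.06],"turn":[0,0,0],"claw":1},
    {"slide":[0,0,0.05],"turn":[0,0,0],"claw":1},
    {"slide":[0,0,0.04],"turn":[0,0,0],"claw":1},
    {"slide":[0,0,0.015],"turn":[0,0,0],"claw":1},
    {"slide":[0,0,0],"turn":[0,0,0],"claw":1},
    {"slide":[0,0,0],"turn":[0,0,0],"claw":1},
    {"slide":[0,0,0],"turn":[0,0,0],"claw":1}
  ]
}}

```text
time_s: 10.75
ee_pos: [0.4597, -0.1339, 0.0458]
tool_rot: [2.222, 2.22, 0.001]
force: [0.9, 0.7, -1.6]
finger_gap: 0.0204
grip_force: 44.8
```

{"op": "drive_tool", "data": {
  "increments": [
    {"slide":[0,0,0.006],"turn":[0,0,0],"claw":1},
    {"slide":[0,0,0.005],"turn":[0,0,0],"claw":1},
    {"slide":[0,0,0],"turn":[0,0,0],"claw":1},
    {"slide":[0,0,0],"turn":[0,0,0],"claw":1}
  ]
}}

```text
time_s: 11.15
ee_pos: [0.4596, -0.134, 0.0436]
tool_rot: [2.222, 2.22, -0.0]
force: [-2.8, 0.2, 6.4]
finger_gap: 0.0208
grip_force: 45.6
```

{"op": "drive_tool", "data": {
  "increments": [
    {"slide":[0,0,0],"turn":[0,0,0],"claw":0.3},
    {"slide":[0,0,0],"turn":[0,0,0],"claw":-0.3},
    {"slide":[0,0,0],"turn":[0,0,0],"claw":-1},
    {"slide":[0,0,0],"turn":[0,0,0],"claw":-1},
    {"slide":[0,0,0],"turn":[0,0,0],"claw":-1},
    {"slide":[0,0,0],"turn":[0,0,0],"claw":-1},
    {"slide":[0,0,-0.1],"turn":[0,0,0],"claw":-1},
    {"slide":[0,0,-0.15],"turn":[0,0,0],"claw":-1},
    {"slide":[0,0,-0.15],"turn":[0,0,0],"claw":-1},
    {"slide":[0,0,-0.1],"turn":[0,0,0],"claw":-1},
    {"slide":[0.15,0,0],"turn":[0,0,0],"claw":-1},
    {"slide":[0.15,0,0],"turn":[0,0,0],"claw":-1},
    {"slide":[0.15,0,0],"turn":[0,0,0],"claw":-1},
    {"slide":[0.15,0,0],"turn":[0,0,0],"claw":-1},
    {"slide":[0.2,0,0],"turn":[0,0,0],"claw":-1},
    {"slide":[0.2,0,0],"turn":[0,0,0],"claw":-1},
    {"slide":[0.2,0,0],"turn":[0,0,0],"claw":-1},
    {"slide":[0.2,0,0],"turn":[0,0,0],"claw":-1},
    {"slide":[0,0,0],"turn":[0,0,0],"claw":-1},
    {"slide":[0,0,0],"turn":[0,0,0],"claw":-1}
  ]
}}

```text
time_s: 13.15
ee_pos: [0.4594, 0.1468, 0.143]
tool_rot: [-2.22, -2.223, 0.0]
force: [0.8, -0.6, 0.6]
finger_gap: 0.0853
grip_force: 0.0
```

Run:
```python
from h import *
print(r.state()["ee_pos"])
im=avg("top");np.save("top1.npy",im)
cv2.imwrite("pics/c4.png",crop(im,265,163,130,50,6))
```

```text
[0.45935125 0.14682669 0.14304789]
```

View pics/c4.png

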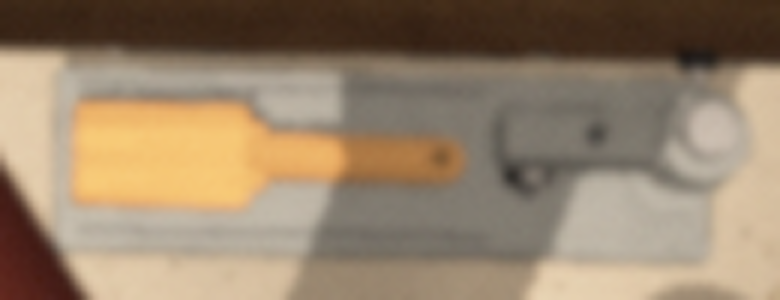

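Run:
```python
from h import *
S=lambda x,y,z:unproj("top",[(x+.5)/6-.5+265,(y+.5)/6-.5+163],z)[0]*1000
for n,v in dict(bl0=S(74,100,.034),bl1=S(74,207,.034),br0=S(240,100,.034),br1=S(240,208,.034),cross=S(440,157,.034),tip=S(466,159,.034),h0=S(330,132,.034),h1=S(330,182,.034),h2=S(425,136,.034),h3=S(425,184,.034),button=S(597,132,.1),bl=S(60,160,.02),bg1=S(90,84,.02),bg2=S(90,231,.02),br=S(710,262,.02)).items():print(n,np.round(v,1))
# subpixel: yellow-ness profile along blade length & cross darkness
im=np.load("top1.npy");y=im[:,:,2]-im[:,:,0]
print(np.round(y[184:195,272:282].mean(0)),np.round(y[176:202,285:300].mean(1)))
g=im.sum(2);print(np.round(g[186:193,333:345]).astype(int))
```

```text
bl0 [485.2  -1.2  34. ]
bl1 [432.7  -2.2  34. ]
br0 [487.  -81.5  34. ]
br1 [434.  -82.1  34. ]
cross [ 461.1 -178.4   34. ]
tip [ 460.4 -191.    34. ]
h0 [ 472.2 -125.2   34. ]
h1 [ 447.6 -125.3   34. ]
h2 [ 471.2 -171.1   34. ]
h3 [ 447.7 -171.2   34. ]
button [ 461.3 -242.7  100. ]
bl [458.3   4.8  20. ]
bg1 [496.4  -9.1  20. ]
bg2 [423.6 -10.4  20. ]
br [ 414.8 -311.6   20. ]
[ 53.  48.  36.  33.  54.  96. 122. 127. 128. 128.] [ 22.  21.  24.  54. 104. 126. 130. 130. 129. 128. 128. 128. 129. 129.
 129. 128. 127. 128. 128. 128. 117.  82.  42.  26.  23.  22.]
[[353 346 349 344 342 345 349 355 360 355 360 361]
 [368 360 358 351 331 320 328 348 362 356 364 362]
 [369 371 365 344 310 288 304 339 358 368 360 364]
 [373 374 361 332 294 274 295 339 361 365 363 364]
 [360 361 352 344 320 302 315 347 359 362 365 365]
 [348 349 352 344 340 333 343 354 357 356 362 364]
 [332 335 333 332 338 334 343 350 352 362 364 365]]
```

{"op": "drive_tool", "data": {
  "increments": [
    {"slide":[-0.117,0,0],"turn":[0,0,0],"claw":-1},
    {"slide":[-0.117,0,0],"turn":[0,0,0],"claw":-1},
    {"slide":[-0.117,0,0],"turn":[0,0,0],"claw":-1},
    {"slide":[-0.117,0,0],"turn":[0,0,0],"claw":-1},
    {"slide":[-0.117,0,0],"turn":[0,0,0],"claw":-1},
    {"slide":[-0.117,0,0],"turn":[0,0,0],"claw":-1},
    {"slide":[-0.117,0,0],"turn":[0,0,0],"claw":-1},
    {"slide":[-0.117,0.003,0],"turn":[0,0,0],"claw":-1},
    {"slide":[0,0,0.1],"turn":[0,0,0],"claw":-1},
    {"slide":[0,0,0.1],"turn":[0,0,0],"claw":-1},
    {"slide":[0,0,0.1],"turn":[0,0,0],"claw":-1},
    {"slide":[0,0,0.08],"turn":[0,0,0],"claw":-1},
    {"slide":[0,0,0.06],"turn":[0,0,0],"claw":-1},
    {"slide":[0,0,0.04],"turn":[0,0,0],"claw":-1},
    {"slide":[0,0,0],"turn":[0,0,0],"claw":-1},
    {"slide":[0,0,0],"turn":[0,0,0],"claw":-1}
  ]
}}

```text
time_s: 14.95
ee_pos: [0.4603, -0.0413, 0.0475]
tool_rot: [2.223, 2.22, 0.0]
force: [0.4, -1.0, 0.4]
finger_gap: 0.0855
grip_force: 0.0
```

{"op": "drive_tool", "data": {
  "increments": [
    {"slide":[0,0,0.026],"turn":[0,0,0],"claw":-1},
    {"slide":[0,0,0],"turn":[0,0,0],"claw":-0.6},
    {"slide":[0,0,0],"turn":[0,0,0],"claw":-0.4},
    {"slide":[0,0,0],"turn":[0,0,0],"claw":-0.2},
    {"slide":[0,0,0],"turn":[0,0,0],"claw":0},
    {"slide":[0,0,0],"turn":[0,0,0],"claw":1},
    {"slide":[0,0,0],"turn":[0,0,0],"claw":1},
    {"slide":[0,0,0],"turn":[0,0,0],"claw":1},
    {"slide":[0,0,0],"turn":[0,0,0],"claw":1}
  ],
  "grip_force": 50
}}

```text
time_s: 15.85
ee_pos: [0.4603, -0.0411, 0.0424]
tool_rot: [2.222, 2.22, 0.0]
force: [-1.3, 0.0, 5.3]
finger_gap: 0.0485
grip_force: 52.1
```

{"op": "drive_tool", "data": {
  "increments": [
    {"slide":[-0.033,0,0],"turn":[0,0,0],"claw":1},
    {"slide":[-0.033,0,0],"turn":[0,0,0],"claw":1},
    {"slide":[-0.033,0,0],"turn":[0,0,0],"claw":1},
    {"slide":[-0.033,0,0],"turn":[0,0,0],"claw":1},
    {"slide":[-0.033,0,0],"turn":[0,0,0],"claw":1},
    {"slide":[-0.033,0,0],"turn":[0,0,0],"claw":1},
    {"slide":[-0.033,0,0],"turn":[0,0,0],"claw":1},
    {"slide":[-0.033,0,0],"turn":[0,0,0],"claw":1},
    {"slide":[-0.033,0,0],"turn":[0,0,0],"claw":1},
    {"slide":[-0.026,0,0],"turn":[0,0,0],"claw":1},
    {"slide":[0,0,0],"turn":[0,0,0],"claw":1},
    {"slide":[0,0,0],"turn":[0,0,0],"claw":1},
    {"slide":[0,0,0],"turn":[0,0,0],"claw":1}
  ]
}}

```text
time_s: 17.15
ee_pos: [0.4609, -0.104, 0.0424]
tool_rot: [-2.221, -2.222, -0.004]
force: [0.5, 9.8, 6.2]
finger_gap: 0.0486
grip_force: 52.2
```

```bash
cat > m.py <<'E'
from h import *
im0=np.load("top1.npy");im=avg("top")
y0=im0[:,:,2]-im0[:,:,0];y=im[:,:,2]-im[:,:,0]
def edge(p,th=80):
    i=np.argmax(p>th);return i-1+(th-p[i-1])/(p[i]-p[i-1])
a=272+edge(y0[184:195,272:290].mean(0));b=272+edge(y[184:195,272:330].mean(0))
Y=lambda c:unproj("top",[c,189],.034)[0,1]*1000
print(a,b,Y(a),Y(b),"moved",Y(b)-Y(a),"cross y",-178.4+Y(b)-Y(a))
E
python3 - <<'E'
from m import *
cv2.imwrite("pics/c5.png",crop(im,265,163,130,50,6))
E
```

```text
276.6154666666667 298.236225087925 -0.9013891450653476 -63.43049956229748 moved -62.52911041723213 cross y -240.92911041723215
```

View pics/c5.png

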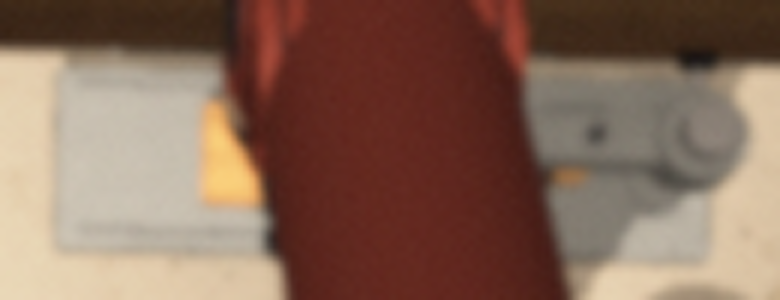

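{"op": "drive_tool", "data": {
  "increments": [
    {"slide":[-0.005,0,0],"turn":[0,0,0],"claw":1},
    {"slide":[-0.005,0,0],"turn":[0,0,0],"claw":1},
    {"slide":[0,0,0],"turn":[0,0,0],"claw":1},
    {"slide":[0,0,0],"turn":[0,0,0],"claw":1},
    {"slide":[0,0,0],"turn":[0,0,0],"claw":1}
  ]
}}

```text
time_s: 17.85
ee_pos: [0.4609, -0.105, 0.0424]
tool_rot: [-2.219, -2.222, -0.005]
force: [0.1, 12.9, 7.3]
finger_gap: 0.0484
grip_force: 52.4
```

```bash
python3 m.py
```

```text
276.6154666666667 298.5412979351032 -0.9013891450653476 -64.31341319673898 moved -63.41202405167363 cross y -241.81202405167366
```

{"op": "drive_tool", "data": {
  "increments": [
    {"slide":[-0.008,0,0],"turn":[0,0,0],"claw":1},
    {"slide":[0,0,0],"turn":[0,0,0],"claw":1},
    {"slide":[0,0,0],"turn":[0,0,0],"claw":1},
    {"slide":[0,0,0],"turn":[0,0,0],"claw":-0.3},
    {"slide":[0,0,0],"turn":[0,0,0],"claw":-0.6},
    {"slide":[0,0,0],"turn":[0,0,0],"claw":-1},
    {"slide":[0,0,0],"turn":[0,0,0],"claw":-1},
    {"slide":[0,0,0],"turn":[0,0,0],"claw":-1},
    {"slide":[0,0,-0.1],"turn":[0,0,0],"claw":-1},
    {"slide":[0,0,-0.15],"turn":[0,0,0],"claw":-1},
    {"slide":[0,0,-0.15],"turn":[0,0,0],"claw":-1},
    {"slide":[0,0,-0.1],"turn":[0,0,0],"claw":-1},
    {"slide":[0.2,0,0],"turn":[0,0,0],"claw":-1},
    {"slide":[0.2,0,0],"turn":[0,0,0],"claw":-1},
    {"slide":[0.2,0,0],"turn":[0,0,0],"claw":-1},
    {"slide":[0.2,0,0],"turn":[0,0,0],"claw":-1},
    {"slide":[0.2,0,0],"turn":[0,0,0],"claw":-1},
    {"slide":[0.2,0,0],"turn":[0,0,0],"claw":-1},
    {"slide":[0,0,0],"turn":[0,0,0],"claw":-1},
    {"slide":[0,0,0],"turn":[0,0,0],"claw":-1}
  ]
}}

```text
time_s: 20.05
ee_pos: [0.46, 0.1313, 0.1418]
tool_rot: [-2.22, -2.223, 0.0]
force: [-0.2, -0.2, 0.2]
finger_gap: 0.0856
grip_force: 0.0
```

Run:
```python
from m import *
print(r.state()["ee_pos"])
cv2.imwrite("pics/c6.png",np.vstack([crop(im,265,163,130,50,6),crop(avg("side"),235,145,130,45,6)]))
```

```text
276.6154666666667 299.06021780909674 -0.9013891450653476 -65.81526256464791 moved -64.91387341958256 cross y -243.31387341958256
[0.46036286 0.12918665 0.14177455]
```

View pics/c6.png

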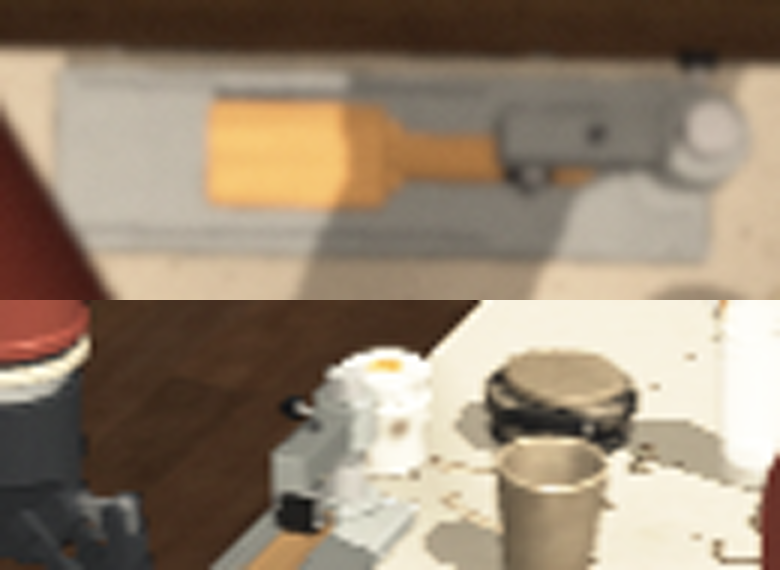

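```bash
python3 -c "
from workcell import r
print(r.hand_in())"
```

```text
the job is handed in; nothing more can be done
None
```

I handed the job in at about 20 s of the 54 s allowed. The paddle lies flat on the bed, let go, with the cross about 0.3 mm lengthwise and under 1 mm sideways from the needle point by camera estimate. The beaker, jar and clay were not touched; no verdict came back at hand-in.

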